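Make up a sash weight on the spring scale

TASK

Make up the weight for a small window sash: take the round steel make-weights from the board one at a time, thread each over the upright rod on the scale's pan, feeling gently for the rod, and lower it until it rests before you let go; keep adding until the pointer comes to rest level with the brass tab, neither above it nor below it. The spring is light: do not drop or push the weights down hard, and never drive the pan near its bottom stop. Leave the spare weights on the board and do not disturb the other things on the bench.

Things in the scene. Friction and masses are not known exactly. Their poses are not given: they have to be found in the camera images.
- scale: Grey column spring scale, fixed to the bench; housing 150 x 150 mm and 101 mm high on a base plate 164 x 164 mm. Origin: centre of its underside, z up. Its graduated white face is the +x side, with a vertical slot, a black pointer and the brass tab. The round steel pan (160 mm across) is on a stem above the housing.
- pan_top (a point): Centre of the upper face of the round pan; it sinks with the pan, axes as the scale's. On the pan stands the carrier, held hard by its magnetic foot: foot 50 mm across, 12 mm high; above it an upright threaded rod 16 mm across, 44 mm long, flat-ended with a 1 mm chamfer. Weights rest on the foot, then on one another.
- pan_axis (a point): Point 56 mm above the pan's centre, at the height of the rod's top; sinks with the pan. The carrier was set down by eye: its upright axis stands 4.5 to 8 mm off this point, in any direction, and that offset is not measured: feel or look for it. It is the same for every weight in a run and does not shift under a gentle push.
- pan (a joint): How far the pan has sunk, in m: 0 with the carrier alone, bottom stop at 0.050 (keep under 0.045). Spring 196 N/m, damped; one weight sinks it 8 to 12 mm, settled in about 0.5 s. A ring that lands on the rod's end or any push sinks it as well.
- pointer (a point): Tip of the black pointer blade (2 mm thick) on the scale's +x face; it sinks with the pan by the same distance.
- mark_tab (a point): Centre of the brass tab beside the slot on the scale's +x face, axes as the scale's. The tab is 14 mm tall (7 mm up and 7 mm down from this point) and 16 mm wide; it is set at a different height each time and stays there. The pointer starts above it; two or three weights bring the pointer level with it.
- board: Thin wooden board fixed flat to the bench, 230 x 240 mm, 9 mm thick. Origin: centre of its underside. The weights lie flat on it, 4 of them, about 120 x 130 mm apart.
- weight1_center (a point): Centre (half-way up, on the axis) of a flat round steel make-weight lying flat: 56 mm across, 12 mm thick, hole 19 mm, about 0.2 kg; castings, so each is 0.16 to 0.24 kg. All alike.
- weight2_center (a point): Centre (half-way up, on the axis) of a flat round steel make-weight lying flat: 56 mm across, 12 mm thick, hole 19 mm, about 0.2 kg; castings, so each is 0.16 to 0.24 kg. All alike.
- weight3_center (a point): Centre (half-way up, on the axis) of a flat round steel make-weight lying flat: 56 mm across, 12 mm thick, hole 19 mm, about 0.2 kg; castings, so each is 0.16 to 0.24 kg. All alike.
- weight4_center (a point): Centre (half-way up, on the axis) of a flat round steel make-weight lying flat: 56 mm across, 12 mm thick, hole 19 mm, about 0.2 kg; castings, so each is 0.16 to 0.24 kg. All alike.
- glue: Bystander: white jar with a black lid, 66 mm across, 120 mm high. Origin: centre of its underside.
- offcut: Bystander: wood offcut 50 x 150 mm, 45 mm high. Origin: centre of its underside.
- driver: Bystander: screwdriver lying on the bench. Origin: underside, about its middle.
There are look-alikes about, which are no part of the job. Leave any green look-alike of the part that bears weight3_center alone.

How it is judged:
By the outcome, as a careful person would: the job done as asked, in the order asked, and still so for the second after the job is handed in, with the robot touching nothing.
It also fails if it takes over 72 s, if anything falls off the work surface, if the arm or the gripper's body presses on something with over 40 N, if the wrist force passes 120 N, or if a joint passes its speed limit or range.

ROBOT

A 7-joint arm with a two-finger parallel gripper is mounted at the origin on the work surface. World frame = base frame: x ahead of the robot, y to its left, z up, the work surface at z = 0. Lengths are in mm, angles in rad, forces in N, time in s.
With the tool pointing down it reaches from about 400 to 875 mm from the base axis. Payload 4.4 kg.
Tool frame: the origin (TCP) lies at the very end of the fingers, on their centre line; the grasp point (between the pads) lies 19 mm behind it; z points along the fingers, y is the direction in which the jaws open and shut (so a half turn about z gives the same grasp; the last joint's range is limited). The gripper opens to 85 mm and grips with 20 to 120 N. Pads are 22 mm wide; open, the fingers measure 114 mm over their backs; the gripper's body (76 mm by 85 mm) begins 54 mm behind the grasp point. The pads swing forward as they close: fully open they stand 13 mm farther back than shut.
Start: joints at [1.17, 0.628, 0.038, 1.517, -0.027, 0.996, -0.02], TCP at [213.605, -613.914, 231.313] pointing down, gripper open.
Joint ranges: [-3.06, 3.06], [-0.37, 2.12], [-1.25, 1.32], [0.18, 2.47], [-1.1, 4.24], [0.23, 1.98], [-2.94, 2.94]. Speed limits (rad/s): [2.57, 2.57, 3.14, 3.14, 3.14, 3.14, 3.14].

INTERFACE

Orientations are given as [roll, pitch, yaw] about the fixed x, y, z axes, in that order (R = Rz(yaw) Ry(pitch) Rx(roll)).
In Python, from cell import ctrl, eyes gives the robot as it stands.
- The arm moves only by the tool move_arm, never from a script. Its argument "increments" is a list of rows, each a list of 6 numbers: the shift along the tool's x, y, z in cm, then the turn, a rotation vector about the tool's x, y, z in degrees. In form: [[x, y, z, wx, wy, wz], ...]. A call has 1 to 20 rows; each row is the pose to reach, as a shift and turn from the pose commanded when the call began, along the tool's axes at that moment; what a row does not reach only later rows make up. A row lasts 1/10 s, in which the tool goes at most 50 mm and 8.59 degrees, less where a joint would pass 70% of its speed; a pose out of reach is approached as far as the arm can. A call with a gripper value outside its range is refused whole. "grip" is the opening, from -1 (shut) to 1 (fully open), set as the call begins (left out, the last holds). The fingers move at their own pace and stop on an object; the grip force is fixed at half the most. Time passes only in rows, so rows that repeat a pose let the fingers close. It gives the time, the measured TCP pose, the force and the opening at its end, in the units of the state.
- ctrl.read_state(): the state, without advancing time (a new reading comes with each control period).
- eyes.get_image(name): name is "side" or "top" or "wrist"; returns the picture (480x640x3 uint8, red, green, blue); there is no depth.
- eyes.calibration(name): a dict with "fx", "fy", "cx", "cy" (pixels), "pose" (4x4, takes a point from camera to world coordinates); the wrist camera has in their place "tool_from_camera" (4x4, takes a point from camera to tool coordinates, whose origin is the TCP and whose axes are the flange's). Camera axes: x right, y up, looking along -z (the intrinsics and any distortion apply to the point x, -y, -z); pixel columns grow to the right and rows downward; lengths in mm; the calibration is good to about 2 mm. The wrist camera is an equidistant fisheye: a pixel r from the principal point sees the ray r / f radians off the axis. A picture is of the moment at which its call begins: read the wrist's pose just before it. calibration takes no time and is no camera call.
- ctrl.finish_job(): hands the job in, once; it reports no verdict.
The state is a dict: "clock": time; "qpos": joint angles; "qd": joint speeds; "tau": joint torques, N m; "eef_pos": TCP position; "tool_rot": TCP orientation; "force": force on the tool from outside, world axes, zero at the start; "torque": the same for the moment, N m; "width": finger opening in mm.
Only numpy, scipy, OpenCV 4.12 (cv2) and the standard library are available. Lean on these libraries where they do the work, as an engineer would, in place of code of your own. Each camera call takes 0.05 s, during which the arm holds its last target. There are 200 camera calls.

## Working session

There is one attempt and no reset: what is moved stays moved. The work goes in short steps, Python scripts to look and compute and a tool call to move; the robot and the scene stay as the last step left them, time stands still between calls to the robot, and variables do not carry over. Pictures are saved under pics/ and viewed, about 8 in all and at most 12, crops included, and the job is handed in when it is done.

Besides the shell and the picture viewer there is one more tool, called after "Emit:" as name(argument=value, ...) on one line, values as JSON. move_arm: Moves the arm, as the interface text tells. Its arguments: {"type":"object","properties":{"increments":{"type":"array","items":{"type":"array","items":{"type":"number"}}},"grip":{"type":"number"}},"required":["increments"]}

```bash
ls; mkdir -p pics; cat > h.py <<'E'
import numpy as np, cv2
from scipy.spatial.transform import Rotation as R
from cell import ctrl, eyes
def ray(name,u,v,st=None):
    c=eyes.calibration(name)
    if name=='wrist':
        dx=(u-c['cx']);dy=(v-c['cy'])
        r=np.hypot(dx,dy);th=r/c['fx']
        d=np.array([np.sin(th)*dx/r,-np.sin(th)*dy/r,-np.cos(th)])
        T=np.eye(4);T[:3,:3]=R.from_euler('xyz',st['tool_rot']).as_matrix();T[:3,3]=st['eef_pos']
        P=T@np.array(c['tool_from_camera'])
    else:
        d=np.array([(u-c['cx'])/c['fx'],-(v-c['cy'])/c['fy'],-1.]);P=np.array(c['pose'])
    return P[:3,3],P[:3,:3]@d
def onz(name,u,v,z,st=None):
    o,d=ray(name,u,v,st);return o+d*(z-o[2])/d[2]
def proj(name,p,st=None):
    c=eyes.calibration(name)
    if name=='wrist':
        T=np.eye(4);T[:3,:3]=R.from_euler('xyz',st['tool_rot']).as_matrix();T[:3,3]=st['eef_pos']
        P=T@np.array(c['tool_from_camera'])
    else: P=np.array(c['pose'])
    q=np.linalg.inv(P)@np.append(p,1.);x,y,z=q[0],-q[1],-q[2]
    if name=='wrist':
        th=np.arctan2(np.hypot(x,y),z);k=c['fx']*th/np.hypot(x,y);return c['cx']+k*x,c['cy']+k*y
    return c['cx']+c['fx']*x/z,c['cy']+c['fy']*y/z
def snap(name,f):
    st=ctrl.read_state();im=eyes.get_image(name);im=cv2.cvtColor(im,cv2.COLOR_RGB2BGR);cv2.imwrite('pics/'+f,im);return st,im
E
python3 - <<'E'
from h import *
for n in ('top','side','wrist'):
    st,im=snap(n,n+'0.png')
    c=eyes.calibration(n);print(n,{k:np.round(v,3).tolist() for k,v in c.items()})
print(ctrl.read_state())
E
```

```text
pics
top {'fx': 481.889, 'fy': 481.889, 'cx': 317.859, 'cy': 236.165, 'pose': [[0.002, 0.992, -0.123, 427.975], [-1.0, 0.001, -0.01, -2.371], [-0.01, 0.123, 0.992, 1151.89], [0.0, 0.0, 0.0, 1.0]]}
side {'fx': 570.003, 'fy': 570.003, 'cx': 321.122, 'cy': 238.812, 'pose': [[-0.703, 0.444, -0.555, -129.775], [-0.711, -0.426, 0.56, 692.757], [0.012, 0.789, 0.615, 872.469], [0.0, 0.0, 0.0, 1.0]]}
wrist {'fx': 371.648, 'fy': 371.648, 'cx': 321.972, 'cy': 241.876, 'tool_from_camera': [[0.001, 0.966, 0.258, 65.667], [1.0, -0.001, 0.001, -0.834], [0.001, 0.258, -0.966, -141.882], [0.0, 0.0, 0.0, 1.0]]}
{'clock': 0.15, 'qpos': array([ 1.17019673,  0.62913792,  0.03844571,  1.51812865, -0.02698487,
        0.99629238, -0.02002528]), 'qd': array([-0.0016518 , -0.0008563 ,  0.00045761, -0.00239238,  0.00056613,
       -0.00121156,  0.00102144]), 'tau': array([ 1.17334093e-03, -5.63802087e+01,  1.22723132e+00, -1.93653238e+01,
        1.10087698e-02,  7.39699899e-03, -1.25916992e-05]), 'eef_pos': array([ 213.45168439, -613.45782984,  230.60061891]), 'tool_rot': array([-3.14014427e+00,  1.79707741e-05,  3.34784946e-01]), 'force': array([-0.48496394, -0.43609348, -0.23762528]), 'torque': array([-0.01790742, -0.06109562,  0.02666781]), 'width': 85.58325007664921}
```

View pics/top0.png

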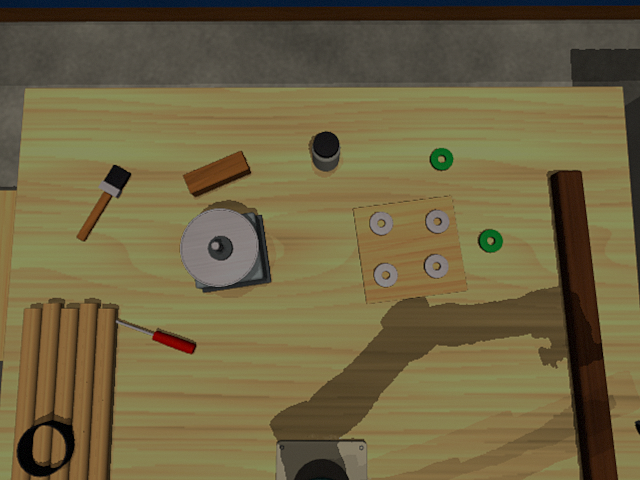

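View pics/side0.png

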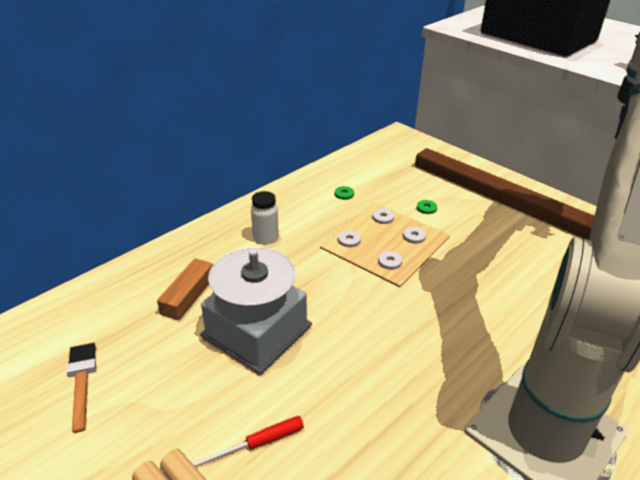

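The top view shows four steel rings on the board, near (381,223), (437,222), (386,275) and (436,266). The scale pan is near (220,247), with the rod left of centre. The side view shows the pan at about (252,277) and the rod top at about (254,253). The white face isn't visible from either camera.

```bash
python3 - <<'E'
from h import *
im=cv2.imread('pics/top0.png');sd=cv2.imread('pics/side0.png')
def blobs(im,box,smax,vmin,amin):
    x0,y0,x1,y1=box;h=cv2.cvtColor(im[y0:y1,x0:x1],cv2.COLOR_BGR2HSV)
    m=((h[...,1]<smax)&(h[...,2]>vmin)).astype(np.uint8)
    cs,_=cv2.findContours(m,cv2.RETR_EXTERNAL,cv2.CHAIN_APPROX_NONE)
    out=[]
    for c in cs:
        if cv2.contourArea(c)>amin:
            (x,y),ax,a=cv2.fitEllipse(cv2.convexHull(c));out.append((x+x0,y+y0,ax))
    return out
for b in blobs(im,(350,195,470,305),60,110,150):
    print('ring',np.round(b[:2],1),np.round(b[2],1),np.round(onz('top',b[0],b[1],21),1))
t=blobs(im,(170,195,285,300),60,130,1500);s=blobs(sd,(195,240,310,310),60,130,800)
print('pan',t,s)
def tri(u,v):
    (o1,d1),(o2,d2)=ray('top',*u),ray('side',*v);k=np.linalg.lstsq(np.c_[d1,-d2],o2-o1,rcond=None)[0]
    a,b=o1+k[0]*d1,o2+k[1]*d2;return (a+b)/2,np.linalg.norm(a-b)
print(tri(t[0][:2],s[0][:2]))
cv2.imwrite('pics/c1.png',np.hstack([cv2.resize(im[200:300,170:285],None,fx=3.4,fy=3.4,interpolation=cv2.INTER_CUBIC)[:340,:390],cv2.resize(sd[230:330,195:310],None,fx=3.4,fy=3.4,interpolation=cv2.INTER_CUBIC)[:340,:390]]))
E
```

```text
ring [385.7 274.8] [22.6 23.1] [ 477.7 -149.9   21. ]
ring [436.4 265.9] [22.3 23. ] [ 498.7 -268.9   21. ]
ring [381.2 222.9] [22.1 22.7] [ 600.4 -141.1   21. ]
ring [437.4 221. ] [22.  22.6] [ 604.9 -274.3   21. ]
pan [(219.82342529296875, 247.0147247314453, (73.02433776855469, 75.65972900390625))] [(257.27072525024414, 279.4760551452637, (63.465274810791016, 98.49357604980469))]
(array([525.63213274, 209.63910081, 146.73916324]), np.float64(11.017309308929399))
```

View pics/c1.png

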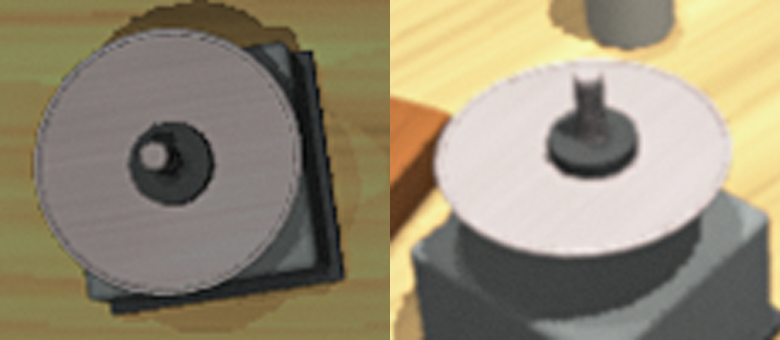

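```bash
cat >> h.py <<'E'
def tri(u,v):
    (o1,d1),(o2,d2)=ray('top',*u),ray('side',*v);k=np.linalg.lstsq(np.c_[d1,-d2],o2-o1,rcond=None)[0]
    a,b=o1+k[0]*d1,o2+k[1]*d2;return np.round((a+b)/2,1),round(np.linalg.norm(a-b),1)
def inc(p,yaw=0,st=None):
    st=st or ctrl.read_state();r=R.from_euler('xyz',st['tool_rot'])
    d=r.inv().apply(np.array(p)-st['eef_pos'])/10
    w=np.degrees((r.inv()*R.from_euler('xyz',[np.pi,0,yaw])).as_rotvec())
    return np.round(np.r_[d,w],2).tolist()
E
python3 - <<'E'
from h import *
print(tri((219.4,247.4),(251.8,276.5)),tri((214.7,245.6),(253.5,252.6)))
for p in [(480,-250,300),(530,0,300),(500,205,320)]: print(inc(p))
E
```

```text
(array([528.4, 213.1, 153.1]), np.float64(0.3)) (array([525.1, 208.9, 211.4]), np.float64(2.5))
[37.12, -25.58, -6.9, -0.08, 0.01, 19.18]
[50.05, -47.55, -6.87, -0.08, 0.01, 19.18]
[53.96, -67.9, -8.84, -0.08, 0.01, 19.18]
```

Emit:
move_arm(increments=[[5,-3,-7,0,0,8],[10,-7,-7,0,0,16],[14.5,-10,-7,0,0,19.2],[19,-13.5,-7,0,0,19.2],[23,-16.5,-7,0,0,19.2],[27,-19,-7,0,0,19.2],[32,-22,-7,0,0,19.2],[37,-25.5,-7,0,0,19.2],[39.5,-30,-7,0,0,19.2],[42,-34,-7,0,0,19.2],[45,-38.5,-7,0,0,19.2],[47.5,-43,-7,0,0,19.2],[50,-47.5,-7,0,0,19.2],[52,-52,-7.5,0,0,19.2],[54.5,-56.5,-8,0,0,19.2],[56.5,-61,-8.5,0,0,19.2],[58,-65,-8.8,0,0,19.2],[59.6,-70.3,-8.8,0,0,19.2],[59.6,-70.3,-8.8,0,0,19.2],[59.6,-70.3,-8.8,0,0,19.2]])

```text
clock: 2.15
eef_pos: [544.0, 252.7, 319.1]
tool_rot: [-3.138, 0.001, 0.007]
force: [-0.5, -0.3, -0.7]
width: 85.0
```

```bash
python3 - <<'E'
from h import *
st,im=snap('wrist','w1.png');print(st['eef_pos'],st['tool_rot'],st['clock'],st['force'])
print(inc((740,215,280)), proj('wrist',(525,209,210),st))
E
```

```text
[543.98561217 252.70807202 319.05831156] [-3.13784967e+00  8.92304843e-04  6.93122843e-03] 2.15 [-0.52710241 -0.30082711 -0.70826949]
[19.58, 4.16, 3.85, -0.29, 0.05, 0.51] (np.float64(384.8684948816033), np.float64(265.61059208617553))
```

View pics/w1.png

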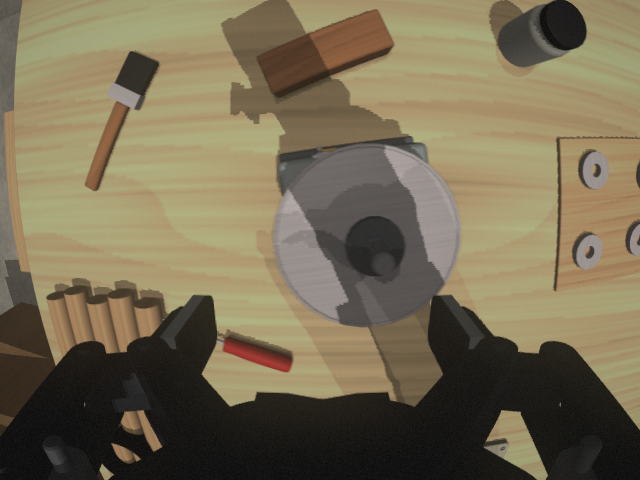

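The wrist view has the rod top at (383,264), within 2 px of the prediction, and the foot at (375,246). Next I'll look at the far face.

Emit:
move_arm(increments=[[5,1,1,0,0,0.5],[10,2,2,0,0,0.5],[15,3,3,0,0,0.5],[19.6,4.2,3.8,-0.3,0,0.5],[19.6,4.2,3.8,-0.3,0,0.5],[19.6,4.2,3.8,-0.3,0,0.5],[19.6,4.2,3.8,-0.3,0,0.5]])

```text
clock: 2.9
eef_pos: [740.5, 204.5, 281.5]
tool_rot: [3.137, 0.001, -0.008]
force: [0.2, 0.1, 0.2]
width: 85.7
```

```bash
python3 - <<'E'
from h import *
st,im=snap('wrist','w2.png');print(st['eef_pos'],st['tool_rot'],st['clock'])
u,v=proj('wrist',(605,215,60),st);print(u,v);u=int(u);v=int(v)
cv2.imwrite('pics/c2.png',cv2.resize(im[max(0,v-110):v+110,max(0,u-130):u+130],None,fx=2.7,fy=2.7,interpolation=cv2.INTER_CUBIC));print(max(0,u-130),max(0,v-110))
E
```

```text
[740.51840346 204.52241762 281.52381977] [ 3.13717303e+00  9.39672014e-04 -8.27529551e-03] 2.9
313.7874629764889 332.3946290502995
183 222
```

View pics/c2.png

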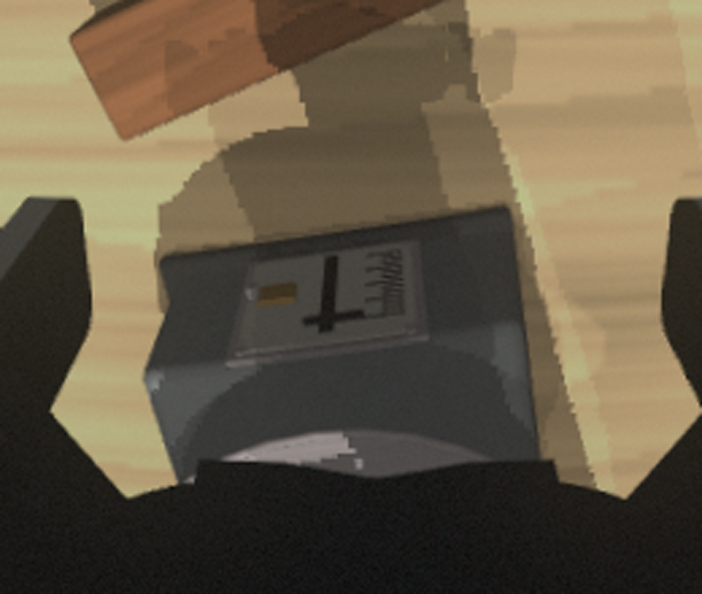

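The crop shows the white face, with the brass tab at (277,294), the pointer blade from (303,324) to (366,313), and the slot at x≈330. The pointer is above the tab.

```bash
cat >> h.py <<'E'
def onface(u,v,st,c=(528,213),yaw=0.11,off=76):
    n=np.array([np.cos(yaw),np.sin(yaw),0]);p=np.array([*c,0])+off*n
    o,d=ray('wrist',u,v,st);return np.round(o+d*(n@(p-o))/(n@d),1)
E
python3 - <<'E'
from h import *
st={'eef_pos':np.array([740.518,204.522,281.524]),'tool_rot':[3.137173,.00094,-.008275]}
im=cv2.imread('pics/w2.png')
f=lambda x,y:(183+x/2.7,222+y/2.7)
for n,p in dict(housTL=(162,257),housTR=(512,207),houTopL=(150,378),houTopR=(525,323),tab=(277,294),tabT=(276,305),tabB=(279,283),ptL=(303,324),ptR=(366,313),slotT=(330,330),slotB=(331,258),lowL=(245,262)).items(): print(n,onface(*f(*p),st))
h=cv2.cvtColor(im,cv2.COLOR_BGR2HSV)[318:345,270:300];m=((h[...,1]>110)&(h[...,2]>50)).astype(np.uint8)
print(cv2.connectedComponentsWithStats(m)[2:])
print(proj('wrist',(605,215,21),st))
for p in [(605,-100,300),(604.9,-274.3,120),(604.9,-274.3,60)]: print(inc(p))
E
```

```text
housTL [594.1 306.9   1.9]
housTR [612.5 140.4 -13.8]
houTopL [595.8 291.  108.6]
houTopR [611.5 149.2  94. ]
tab [600.7 247.5  48.7]
tabT [600.7 247.1  58.3]
tabB [600.7 247.5  38.7]
ptL [602.1 234.7  76.2]
ptR [604.8 209.7  72.2]
slotT [603.3 223.7  82.9]
slotB [603.1 225.6  19.1]
lowL [598.7 265.2  14.8]
(array([[  0,   0,  30,  27, 730],
       [  9,   9,  13,   8,  80]], dtype=int32), array([[14.40547945, 13.02191781],
       [15.3625    , 12.8       ]]))
(np.float64(314.3400887838439), np.float64(316.78817940332846))
[-13.31, 30.61, -1.64, 0.23, -0.01, -0.44]
[-13.19, 47.96, 16.43, 0.23, -0.01, -0.44]
[-13.19, 47.94, 22.43, 0.23, -0.01, -0.44]
```

Emit:
move_arm(increments=[[-3,4.5,0,0,0,0],[-6,9,0,0,0,0],[-9,13.5,0,0.2,0,-0.4],[-12,18,3,0.2,0,-0.4],[-13.5,22,6,0.2,0,-0.4],[-13.7,26,9,0.2,0,-0.4],[-13.7,30,12,0.2,0,-0.4],[-13.7,34.6,15,0.2,0,-0.4],[-13.7,34.6,18,0.2,0,-0.4],[-13.7,34.6,18,0.2,0,-0.4],[-13.7,34.6,18,0.2,0,-0.4],[-13.7,34.6,18,0.2,0,-0.4]])

```text
clock: 4.15
eef_pos: [603.0, -139.5, 105.5]
tool_rot: [3.141, -0.004, 0.001]
force: [0.5, -0.5, -0.4]
width: 85.2
```

```bash
cat >> h.py <<'E'
def ring(st,im,p,z,smax=60,vmin=90,half=75):
    u,v=map(int,proj('wrist',p,st));x0,y0=max(0,u-half),max(0,v-half)
    h=cv2.cvtColor(im[y0:v+half,x0:u+half],cv2.COLOR_BGR2HSV);m=((h[...,1]<smax)&(h[...,2]>vmin)).astype(np.uint8)
    cs,_=cv2.findContours(m,cv2.RETR_EXTERNAL,cv2.CHAIN_APPROX_NONE);out=[]
    for c in cs:
        if cv2.contourArea(c)>800:
            q=np.array([onz('wrist',a+x0,b+y0,z,st)[:2] for a,b in cv2.convexHull(c)[:,0]],np.float32)
            (a,b),r=cv2.minEnclosingCircle(q);e=cv2.fitEllipse(q);out.append(np.round([a,b,r,*e[0],*e[1]],1))
    return out
E
python3 - <<'E'
from h import *
st,im=snap('wrist','w3.png');print(st['eef_pos'],st['tool_rot'],st['clock'])
print(proj('wrist',(600.4,-141.1,21),st))
print(ring(st,im,(600.4,-141.1,21),21))
print(inc((600.4,-141.1,9)))
E
```

```text
[ 603.0200425  -139.45678811  105.52817052] [ 3.14076943e+00 -4.02981722e-03  7.43310879e-04] 4.15
(np.float64(326.3075441837971), np.float64(253.82893333704612))
[array([ 602.2, -140.1,   27.5,  602.1, -140. ,   54.4,   54.8])]
[-0.33, 0.15, 9.67, 0.07, -0.25, 0.06]
```

View pics/w3.png

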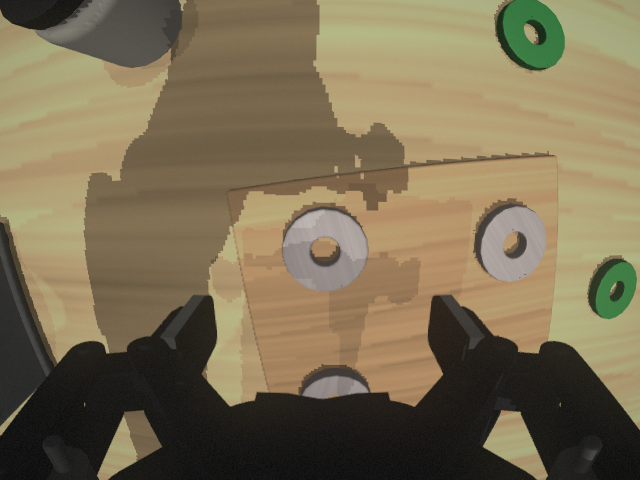

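The ring sits at (325,248), radius 27.5 mm as expected and almost under the TCP. I'll descend and grip it.

Emit:
move_arm(increments=[[-0.1,0.05,3,0,-0.2,0],[-0.1,0.05,6,0,-0.2,0],[-0.1,0.05,8,0,-0.2,0],[-0.1,0.05,9,0,-0.2,0],[-0.1,0.05,9.75,0,-0.2,0],[-0.1,0.05,9.75,0,-0.2,0],[-0.1,0.05,9.75,0,-0.2,0]])

```text
clock: 4.9
eef_pos: [601.4, -142.4, 6.8]
tool_rot: [3.14, 0.001, -0.002]
force: [0.7, -0.4, -0.1]
width: 85.3
```

Emit:
move_arm(grip=-0.1, increments=[[0,0,0,0,0,0],[0,0,0,0,0,0],[0,0,0,0,0,0],[0,0,0,0,0,0],[0,0,0,0,0,0],[0,0,0,0,0,0],[0,0,0,0,0,0]])

```text
clock: 5.6
eef_pos: [601.0, -142.6, 7.3]
tool_rot: [3.14, 0.002, -0.002]
force: [-1.6, 1.1, 9.0]
width: 53.5
```

Emit:
move_arm(increments=[[0,0,0,0,0,0],[0,0,0,0,0,0],[0,0,0,0,0,0]])

```text
clock: 5.9
eef_pos: [601.0, -142.6, 7.3]
tool_rot: [3.14, 0.002, -0.002]
force: [-2.1, 0.5, 9.9]
width: 53.5
```

```bash
python3 - <<'E'
from h import *
st,im=snap('wrist','w4.png');print(st['eef_pos'],st['clock'],st['force'],st['width'])
cv2.imwrite('pics/c4.png',cv2.resize(im[200:400,170:470],None,fx=2,fy=2))
E
```

```text
[ 600.9769773  -142.63997744    7.31440024] 5.9 [-2.08949031  0.48253178  9.94422645] 53.54783584512398
```

View pics/c4.png

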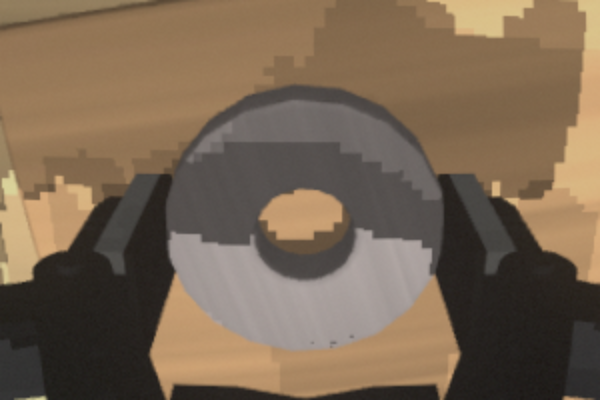

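The ring is held squarely between the pads. I'll lift it, check it and carry it towards the scale.

Emit:
move_arm(increments=[[0,0,-1,0,0,0],[0,0,-3,0,0,0],[0,0,-7,0,0,0],[0,0,-12,0,0,0],[0,0,-17,0,0,0],[0,-2,-22,0,0,0],[0,-6,-25,0,0,0],[-1,-10,-26,0,0,0],[-2,-14,-26,0,0,0],[-3,-18,-26,0,0,0],[-4,-22,-26,0,0,0],[-5,-26,-26,0,0,0],[-6,-30,-26,0,0,0],[-7,-32.5,-26,0,0,0],[-7.5,-34,-26,0,0,0],[-7.6,-35,-26,0,0,0],[-7.6,-35,-26,0,0,0],[-7.6,-35,-26,0,0,0],[-7.6,-35,-26,0,0,0],[-7.6,-35,-26,0,0,0]])

```text
clock: 7.95
eef_pos: [526.5, 206.6, 265.2]
tool_rot: [3.139, 0.003, -0.004]
force: [-0.1, -0.6, -1.8]
width: 53.5
```

```bash
python3 - <<'E'
from h import *
st,im=snap('wrist','w5.png');print(st['eef_pos'],st['tool_rot'],st['clock'],st['force'],st['width'])
e=st['eef_pos'];z=e[2]+13.7
print(ring(st,im,(e[0],e[1],z),z,half=90), 'tcp',e[:2])
snap('top','t5.png');snap('side','s5.png')
# rod in w1
s1={'eef_pos':np.array([543.986,252.708,319.058]),'tool_rot':[-3.13785,.000892,.006931]}
print('rod w1',onz('wrist',383,264,209,s1), onz('wrist',375,246,165,s1))
a=im[150:480,150:490];b=cv2.imread('pics/top0.png')
cv2.imwrite('pics/c5.png',np.hstack([a, cv2.resize(cv2.imread('pics/w1.png')[215:285,340:420],(376,330),interpolation=cv2.INTER_CUBIC)]))
E
```

```text
[526.54049523 206.57017961 265.23135689] [ 3.13919971  0.00343409 -0.00441305] 7.95 [-0.09321751 -0.60333781 -1.75111109] 53.54866209187371
[array([539.8, 206.3,  23.8, 535.2, 207.4,  39.1,  48.2]), array([550.4, 185. ,  15.6, 555. , 183.7,  21.7,  39.4]), array([550. , 231.2,  15.7, 552.4, 234.1,  21.1,  33.6])] tcp [526.54049523 206.57017961]
rod w1 [525.87028712 210.27003539 209.        ] [527.01485764 210.32887886 165.        ]
```

View pics/c5.png

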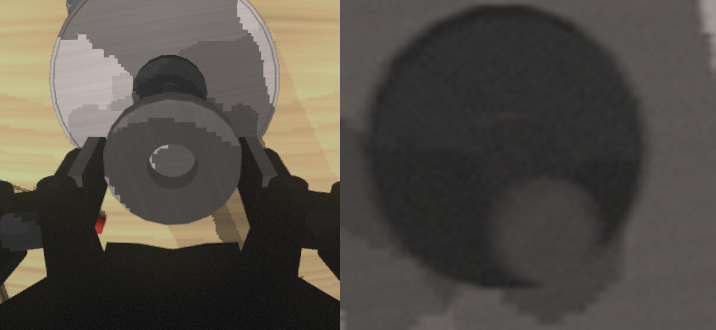

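In hand, the ring's hole is at about (322,316) in the full frame. In the first wrist picture the rod top is at (384.0,263.8) and the foot at (375.6,246.3).

```bash
python3 - <<'E'
from h import *
s4={'eef_pos':np.array([600.977,-142.64,7.314]),'tool_rot':[3.14,.002,-.002]}
e=s4['eef_pos']
f=lambda x,y:onz('wrist',170+x/2,200+y/2,21,s4)[:2]-e[:2]
for n,p in dict(hT=(305,190),hB=(305,280),hL=(256,230),hR=(354,230),oT=(305,100),oB=(305,350),oL=(168,220),oR=(442,220)).items(): print(n,f(*p).round(1))
s1={'eef_pos':np.array([543.986,252.708,319.058]),'tool_rot':[-3.13785,.000892,.006931]}
print('rod w1',onz('wrist',384,263.8,209,s1).round(1), 'foot',onz('wrist',375.6,246.3,165,s1).round(1))
# rod / foot from cameras top+side (initial), foot crop centres
print(tri((170+171.5/3.4,200+163/3.4),(195+(592-390)/3.4,230+140/3.4)))
# ring in hand per top/side now
E
```

```text
hT [10.6  0.9]
hB [-8.9  0.9]
hL [ 2.2 10.2]
hR [ 2.2 -8.5]
oT [28.2  0.9]
oB [-26.    0.9]
oL [ 4.1 27.2]
oR [  4.  -25.5]
rod w1 [526.  209.5 209. ] foot [526.8 209.8 165. ]
(array([525.9, 208.2, 165.1]), np.float64(0.2))
```

Emit:
move_arm(increments=[[-0.1,-0.2,1.5,0.15,0,-0.25],[-0.1,-0.2,3,0.15,-0.2,-0.25],[-0.1,-0.2,4.2,0.15,-0.2,-0.25],[-0.1,-0.2,5,0.15,-0.2,-0.25],[-0.1,-0.2,5,0.15,-0.2,-0.25],[-0.1,-0.2,5,0.15,-0.2,-0.25]])

```text
clock: 8.7
eef_pos: [525.1, 210.0, 215.5]
tool_rot: [-3.141, 0.007, 0.002]
force: [0.2, -0.3, -2.0]
width: 53.7
```

Emit:
move_arm(increments=[[0,0.12,0,0,0.4,0.1],[0,0.12,0.2,0,0.4,0.1],[0,0.12,0.5,0,0.4,0.1],[0,0.12,0.7,0,0.4,0.1],[0,0.12,0.9,0,0.4,0.1],[0,0.12,1.1,0,0.4,0.1],[0,0.12,1.3,0,0.4,0.1],[0,0.12,1.3,0,0.4,0.1],[0,0.12,1.3,0,0.4,0.1]])

```text
clock: 9.6
eef_pos: [524.9, 208.7, 202.3]
tool_rot: [-3.141, -0.0, 0.0]
force: [0.5, -0.1, -1.3]
width: 53.6
```

Emit:
move_arm(increments=[[0,0,0.2,0,0,0],[0,0,0.4,0,0,0],[0,0,0.6,0,0,0],[0,0,0.8,0,0,0],[0,0,1,0,0,0],[0,0,1,0,0,0],[0,0,1,0,0,0],[0,0,1,0,0,0]])

```text
clock: 10.4
eef_pos: [524.8, 208.8, 192.4]
tool_rot: [-3.141, -0.0, 0.0]
force: [1.7, -0.5, -1.1]
width: 54.0
```

```bash
python3 - <<'E'
from h import *
st,im=snap('wrist','w6.png');print(st['eef_pos'],st['force'],st['torque'],st['clock'])
s,b=snap('side','s6.png');a=cv2.imread('pics/s5.png')
u,v=map(int,proj('side',(526,209,200)))
f=lambda i:cv2.resize(i[v-60:v+60,u-60:u+60],None,fx=3,fy=3)
cv2.imwrite('pics/c6.png',np.hstack([f(b),im[150:480,150:490].repeat(1,0)[:,:] if 0 else cv2.resize(im[130:430,160:480],(400,360))]))
E
```

```text
[524.84497102 208.76343012 192.36868045] [ 1.67225727 -0.48243017 -1.11594011] [-0.09819456 -0.20546934 -0.00860515] 10.4
```

View pics/c6.png

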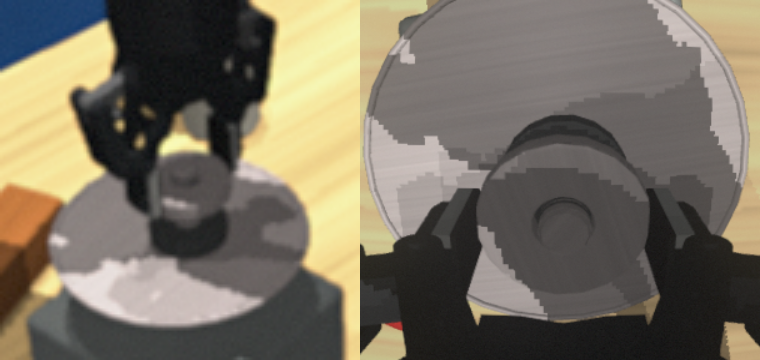

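The ring is threaded: the rod end shows through the hole at (565,225) in the crop. I'll shift it slightly to +x and lower it until the foot takes the weight.

Emit:
move_arm(increments=[[0.06,0,0.4,0,0,0],[0.06,0,0.8,0,0,0],[0.06,0,1.2,0,0,0],[0.06,0,1.6,0,0,0],[0.06,0,2,0,0,0],[0.06,0,2.4,0,0,0],[0.06,0,2.8,0,0,0],[0.06,0,2.8,0,0,0],[0.06,0,2.8,0,0,0],[0.06,0,2.8,0,0,0]])

```text
clock: 11.5
eef_pos: [525.4, 208.8, 164.5]
tool_rot: [-3.141, -0.0, 0.0]
force: [-0.6, -1.0, -0.0]
width: 53.3
```

Emit:
move_arm(increments=[[0,0,0.3,0,0,0],[0,0,0.6,0,0,0],[0,0,0.9,0,0,0],[0,0,0.9,0,0,0],[0,0,0.9,0,0,0],[0,0,0.9,0,0,0],[0,0,0.9,0,0,0]])

```text
clock: 12.2
eef_pos: [525.6, 208.9, 155.4]
tool_rot: [-3.141, -0.0, 0.001]
force: [-0.1, 0.3, 1.2]
width: 53.7
```

Emit:
move_arm(increments=[[0,0,-0.2,0,0,0],[0,0,-0.4,0,0,0],[0,0,-0.4,0,0,0],[0,0,-0.4,0,0,0],[0,0,-0.4,0,0,0]])

```text
clock: 12.7
eef_pos: [525.5, 208.9, 159.3]
tool_rot: [-3.141, -0.0, 0.001]
force: [0.9, 0.0, -0.1]
width: 53.6
```

Emit:
move_arm(grip=1, increments=[[0,0,0,0,0,0],[0,0,0,0,0,0],[0,0,0,0,0,0],[0,0,0,0,0,0],[0,0,0,0,0,0],[0,0,0,0,0,0]])

```text
clock: 13.3
eef_pos: [525.4, 208.8, 159.3]
tool_rot: [-3.141, 0.0, 0.001]
force: [0.7, 0.0, -0.2]
width: 85.2
```

Emit:
move_arm(increments=[[0,0,-1,0,0,0],[0,0,-3,0,0,0],[0,0,-6,0,0,0],[2,0,-9,0,0,0],[6,0,-12,0,0,0],[11,0,-12,0,0,0],[16,0,-12,0,0,0],[21,0.4,-12,0,0,0],[21.4,0.4,-12,0,0,0],[21.4,0.4,-12,0,0,0],[21.4,0.4,-12,0,0,0],[21.4,0.4,-12,0,0,0]])

```text
clock: 14.5
eef_pos: [738.1, 205.7, 280.7]
tool_rot: [-3.14, -0.0, 0.002]
force: [-0.5, 0.1, -0.1]
width: 85.5
```

```bash
python3 - <<'E'
from h import *
st,im=snap('wrist','w7.png');print(st['eef_pos'],st['tool_rot'],st['clock'],st['force'])
u,v=map(int,proj('wrist',(604,225,60),st));x0,y0=u-50,v-45
k=cv2.resize(im[y0:v+45,x0:u+50],None,fx=6,fy=6,interpolation=cv2.INTER_CUBIC);cv2.imwrite('pics/c7.png',k);print(x0,y0)
E
```

```text
[738.09327928 205.67156439 280.66131827] [-3.13992446e+00 -1.91023911e-04  1.83230961e-03] 14.5 [-0.54608862  0.14002609 -0.11859228]
255 286
```

View pics/c7.png

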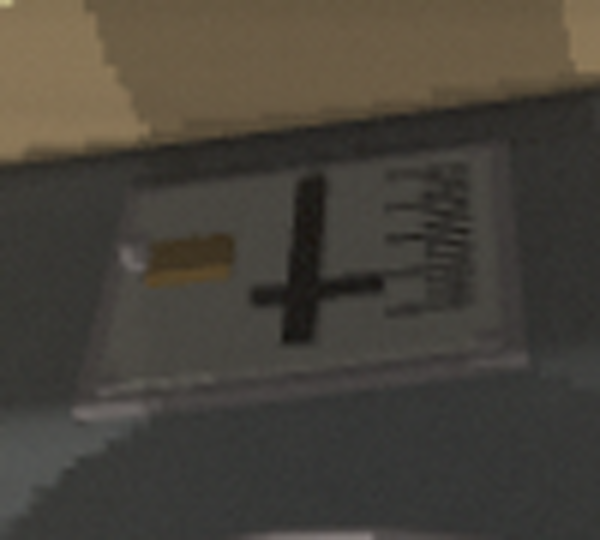

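The pointer blade now runs from (250,297) to (383,283). The tab is at x 148–235, y 237–285, where the lower light strip is its top edge. The pointer is still above the tab.

```bash
python3 - <<'E'
from h import *
s2={'eef_pos':np.array([740.518,204.522,281.524]),'tool_rot':[3.137173,.00094,-.008275]}
s7={'eef_pos':np.array([738.093,205.672,280.661]),'tool_rot':[-3.139924,-.00019,.00183]}
f2=lambda x,y:(183+x/2.7,222+y/2.7)
f7=lambda x,y:(255+x/6,286+y/6)
for yaw in (.11,.15,.18):
    print(yaw)
    g=lambda q,s:onface(*q,s,yaw=yaw)[1:]
    print(' 2 pt',g(f2(303,324),s2),g(f2(366,313),s2),'tab',g(f2(277,294),s2),'hous',g(f2(150,378),s2),g(f2(525,323),s2))
    print(' 7 pt',g(f7(250,297),s7),g(f7(383,283),s7),'tab lo/hi L',g(f7(150,244),s7),g(f7(150,275),s7),g(f7(150,288),s7),'R',g(f7(233,237),s7),g(f7(233,265),s7),g(f7(233,280),s7),'panelB',g(f7(135,186),s7),g(f7(500,142),s7),'T',g(f7(75,412),s7),g(f7(525,360),s7))
for p in [(604.9,-274.3,106)]: print(inc(p))
E
```

```text
0.11
 2 pt [234.7  76.2] [209.7  72.2] tab [247.5  48.6] hous [291.  108.6] [149.2  94. ]
 7 pt [234.7  65.4] [210.5  64.4] tab lo/hi L [255.8  41. ] [254.4  53.7] [253.8  58.9] R [239.6  40.8] [238.8  52.3] [238.3  58.3] panelB [261.7  14.5] [187.2   9.3] T [262.2 101.5] [186.2  96.3]
0.15
 2 pt [234.8  75.3] [209.6  73.1] tab [247.7  46.8] hous [292.2 104.2] [150.   98.8]
 7 pt [234.8  64.5] [210.5  65.3] tab lo/hi L [256.1  38.3] [254.7  51.3] [254.1  56.5] R [239.7  39.5] [238.9  51.1] [238.4  57.1] panelB [262.1  11.2] [187.3  12.4] T [262.7  98.9] [186.3  98.8]
0.18
 2 pt [234.8  74.8] [209.6  74. ] tab [247.9  45.5] hous [293.1 100.8] [150.7 102.6]
 7 pt [234.8  64. ] [210.5  66.1] tab lo/hi L [256.3  36.5] [254.9  49.6] [254.4  54.9] R [239.8  38.6] [238.9  50.3] [238.5  56.4] panelB [262.5   8.9] [187.4  14.8] T [263.  97.] [186.5 100.7]
[-13.43, 48.0, 17.4, -0.09, -0.04, 0.1]
```

Emit:
move_arm(increments=[[-3,4.5,-1,0,0,0],[-6,9,-1,0,0,0],[-9,13.5,-1,0,0,0],[-11,18,0,0,0,0],[-12.5,22.5,2,0,0,0],[-13.4,27,4,0,0,0],[-13.4,31.5,6,0,0,0],[-13.4,36,8,0,0,0],[-13.4,40.5,10,0,0,0],[-13.4,45,12,0,0,0],[-13.4,48,15,0,0,0],[-13.4,48,17.4,0,0,0],[-13.4,48,17.4,0,0,0],[-13.4,48,17.4,0,0,0],[-13.4,48,17.4,0,0,0]])

```text
clock: 16.05
eef_pos: [607.4, -273.4, 107.3]
tool_rot: [-3.141, -0.004, 0.003]
force: [0.3, 0.6, -0.4]
width: 85.5
```

```bash
python3 - <<'E'
from h import *
st,im=snap('wrist','w8.png');print(st['eef_pos'],st['tool_rot'],st['clock'])
r=ring(st,im,(604.9,-274.3,21),21);print(r)
print(inc((r[0][3]-1,r[0][4]-.7,9)))
E
```

```text
[ 607.42083941 -273.37971832  107.26630743] [-3.14091213 -0.0035737   0.00315341] 16.05
[array([ 606.6, -273.4,   27.5,  606.6, -273.2,   54.5,   54.6])]
[-0.22, 0.03, 9.83, -0.02, -0.21, 0.17]
```

Emit:
move_arm(increments=[[-0.15,-0.15,3,0,0,0.1],[-0.15,-0.15,6,0,0,0.1],[-0.15,-0.15,8,0,0,0.1],[-0.15,-0.15,9,0,0,0.1],[-0.15,-0.15,9.7,0,0,0.1],[-0.15,-0.15,9.7,0,0,0.1],[-0.15,-0.15,9.7,0,0,0.1]])

```text
clock: 16.8
eef_pos: [605.1, -273.7, 9.1]
tool_rot: [-3.141, -0.002, -0.001]
force: [1.2, 0.2, 0.4]
width: 85.5
```

Emit:
move_arm(grip=-0.1, increments=[[0,0,0,0,0,0],[0,0,0,0,0,0],[0,0,0,0,0,0],[0,0,0,0,0,0],[0,0,0,0,0,0],[0,0,0,0,0,0],[0,0,0,0,0,0]])

```text
clock: 17.5
eef_pos: [604.9, -273.9, 9.3]
tool_rot: [-3.141, -0.002, -0.001]
force: [-2.0, 0.4, 5.8]
width: 52.8
```

```bash
cat >> h.py <<'E'
def hole(st,im,top,floor=None):
    "edge points of gripped ring's outer left/right rim in tool-relative mm are noisy; use hole via bright/dark contour near TCP"
    e=st['eef_pos'];u,v=map(int,proj('wrist',(e[0],e[1],top),st))
    return cv2.resize(im[v-60:v+60,u-80:u+80],None,fx=4,fy=4,interpolation=cv2.INTER_CUBIC),u-80,v-60
E
python3 - <<'E'
from h import *
st,im=snap('wrist','w9.png');e=st['eef_pos'];print(e,st['tool_rot'],st['clock'],st['force'],st['width'])
k=im[200:400,170:470]
# bright board seen through hole: wood colour component near the hole
h=cv2.cvtColor(im,cv2.COLOR_BGR2HSV);m=(h[...,1]<60).astype(np.uint8)
n,l,s,c=cv2.connectedComponentsWithStats(((h[...,1]>=60)).astype(np.uint8)[280:350,280:365])
print([(s[i].tolist(),c[i].round(1).tolist()) for i in range(1,n) if s[i][4]>100])
im4=cv2.imread('pics/w4.png');h4=cv2.cvtColor(im4,cv2.COLOR_BGR2HSV)
n,l,s,c=cv2.connectedComponentsWithStats(((h4[...,1]>=60)).astype(np.uint8)[280:350,280:365])
print([(s[i].tolist(),c[i].round(1).tolist()) for i in range(1,n) if s[i][4]>100])
E
```

```text
[ 604.89631815 -273.86402948    9.31917622] [-3.14145882e+00 -1.73659349e-03 -1.26382992e-03] 17.5 [-2.01629773  0.42039289  5.76374305] 52.78680805502804
[([19, 10, 46, 34, 1152], [41.8, 26.3])]
[([19, 14, 46, 33, 1154], [41.8, 30.1])]
```

```bash
python3 - <<'E'
from h import *
s4={'eef_pos':np.array([600.977,-142.64,7.314]),'tool_rot':[3.14,.002,-.002]}
s9={'eef_pos':np.array([604.896,-273.864,9.319]),'tool_rot':[-3.14146,-.00174,-.00126]}
for s,v in ((s4,310.1),(s9,306.3)):
  for z in (15,21): print(z,(onz('wrist',321.8,v,z,s)-s['eef_pos'])[:2].round(2))
E
```

```text
15 [1.46 1.14]
21 [4.34 1.13]
15 [2.18 1.13]
21 [4.95 1.12]
```

Emit:
move_arm(increments=[[0,0,-1,0,0,0],[0,0,-3,0,0,0],[0,0,-7,0,0,0],[0,0,-12,0,0,0],[0,0,-17,0,0,0],[-0.5,-2,-22,0,0,0],[-1,-6,-25,0,0,0],[-1.5,-11,-26,0,0,0],[-2,-15.5,-26,0,0,0],[-3,-20,-26,0,0,0],[-4,-24.5,-26,0,0,0],[-5,-29,-26,0,0,0],[-6,-33.5,-26,0,0,0],[-7,-38,-26,0,0,0],[-7.5,-42,-26,0,0,0],[-7.9,-45.5,-26,0,0,0],[-7.9,-48,-26,0,0,0],[-7.9,-48.2,-26,0,0,0],[-7.9,-48.2,-26,0,0,0],[-7.9,-48.2,-26,0,0,0]])

```text
clock: 19.55
eef_pos: [525.8, 206.7, 268.4]
tool_rot: [3.141, 0.0, -0.003]
force: [-0.2, -0.3, -1.3]
width: 52.6
```

Emit:
move_arm(increments=[[-0.1,-0.1,2,0,0,-0.2],[-0.1,-0.1,4,0,0,-0.2],[-0.1,-0.1,5.3,0,0,-0.2],[-0.1,-0.1,6,0,0,-0.2],[-0.1,-0.1,6,0,0,-0.2],[-0.1,-0.1,6,0,0,-0.2]])

```text
clock: 20.15
eef_pos: [525.3, 208.9, 208.9]
tool_rot: [-3.141, -0.001, 0.001]
force: [-0.6, 0.7, -1.8]
width: 52.5
```

Emit:
move_arm(increments=[[-0.06,0,0.2,0,0,0],[-0.06,0,0.5,0,0,0],[-0.06,0,0.8,0,0,0],[-0.06,0,1.0,0,0,0],[-0.06,0,1.2,0,0,0],[-0.06,0,1.4,0,0,0],[-0.06,0,1.6,0,0,0],[-0.06,0,1.8,0,0,0],[-0.06,0,1.8,0,0,0],[-0.06,0,1.8,0,0,0]])

```text
clock: 21.15
eef_pos: [524.2, 209.3, 190.3]
tool_rot: [-3.141, -0.0, 0.002]
force: [1.0, -0.3, -2.1]
width: 52.5
```

```bash
python3 - <<'E'
from h import *
st,im=snap('wrist','w10.png');print(st['eef_pos'],st['force'],st['clock'])
# averaged force
u,v=map(int,proj('wrist',(526,209,192),st))
cv2.imwrite('pics/c10.png',cv2.resize(im[v-70:v+70,u-90:u+90],None,fx=4,fy=4,interpolation=cv2.INTER_CUBIC))
E
```

```text
[524.23253559 209.29447137 190.26914408] [ 1.01344478 -0.2957607  -2.14253354] 21.15
```

Fz still shows the full ring weight 9 mm below the rod end, so it's threaded. I'll lower it.

Emit:
move_arm(increments=[[0.05,0.03,0.3,0,0,0],[0.05,0.03,0.7,0,0,0],[0.05,0.03,1.1,0,0,0],[0.05,0.03,1.5,0,0,0],[0.05,0.03,1.9,0,0,0],[0.05,0.03,1.9,0,0,0],[0.05,0.03,1.9,0,0,0]])

```text
clock: 21.9
eef_pos: [524.4, 209.2, 171.2]
tool_rot: [-3.141, 0.001, 0.002]
force: [0.3, 1.1, -0.9]
width: 52.8
```

Emit:
move_arm(increments=[[0,0,0.3,0,0,0],[0,0,0.6,0,0,0],[0,0,0.9,0,0,0],[0,0,1.1,0,0,0],[0,0,1.1,0,0,0],[0,0,1.1,0,0,0],[0,0,1.1,0,0,0]])

```text
clock: 22.6
eef_pos: [524.7, 209.4, 160.4]
tool_rot: [-3.14, -0.0, 0.002]
force: [-0.6, -0.1, 0.9]
width: 52.8
```

Emit:
move_arm(increments=[[0,0,-0.15,0,0,0],[0,0,-0.35,0,0,0],[0,0,-0.35,0,0,0],[0,0,-0.35,0,0,0],[0,0,-0.35,0,0,0]])

```text
clock: 23.1
eef_pos: [524.7, 209.3, 163.8]
tool_rot: [-3.14, -0.0, 0.002]
force: [-0.1, 0.8, 0.5]
width: 52.5
```

Emit:
move_arm(grip=1, increments=[[0,0,0,0,0,0],[0,0,0,0,0,0],[0,0,0,0,0,0],[0,0,0,0,0,0],[0,0,0,0,0,0],[0,0,0,0,0,0]])

```text
clock: 23.7
eef_pos: [524.6, 209.2, 163.8]
tool_rot: [-3.141, 0.0, 0.002]
force: [-1.5, -0.0, -0.0]
width: 85.2
```

Emit:
move_arm(increments=[[0,0,-1,0,0,0],[0,0,-3,0,0,0],[0,0,-6,0,0,0],[2,0,-9,0,0,0],[6,0,-11.5,0,0,0],[11,0,-11.5,0,0,0],[16,0,-11.5,0,0,0],[21,0.4,-11.5,0,0,0],[21.5,0.4,-11.5,0,0,0],[21.5,0.4,-11.5,0,0,0],[21.5,0.4,-11.5,0,0,0],[21.5,0.4,-11.5,0,0,0]])

```text
clock: 24.9
eef_pos: [738.3, 206.4, 280.1]
tool_rot: [-3.14, -0.0, 0.004]
force: [-0.8, 0.2, -0.6]
width: 85.7
```

```bash
python3 - <<'E'
from h import *
st,im=snap('wrist','w11.png');print(st['eef_pos'],st['tool_rot'],st['clock'],st['force'])
u,v=map(int,proj('wrist',(604,225,60),st));x0,y0=u-50,v-45
k=cv2.resize(im[y0:v+45,x0:u+50],None,fx=6,fy=6,interpolation=cv2.INTER_CUBIC);cv2.imwrite('pics/c11.png',k);print(x0,y0)
# blade pixels: dark components on the panel
g=cv2.cvtColor(k,cv2.COLOR_BGR2GRAY)
p0=(int((288-x0)*6),0)
for name,f,o in (('w7','pics/w7.png',(255,286)),('w11','pics/w11.png',(x0,y0))):
    a=cv2.imread(f);b=cv2.resize(a[o[1]:o[1]+90,o[0]:o[0]+100],None,fx=6,fy=6,interpolation=cv2.INTER_CUBIC)
    gg=cv2.cvtColor(b,cv2.COLOR_BGR2GRAY)
    for x in (262,270,350,360): 
        col=gg[170:350,x-2:x+3].mean(1);print(name,x,'dark row',170+int(col.argmin()),int(col.min()),int(np.median(col)))
    hs=cv2.cvtColor(b,cv2.COLOR_BGR2HSV);
    for x in (165,190,215): 
        r=np.where(hs[200:320,x,1]>90)[0]+200;print('  tab',x,r.min() if len(r) else None,r.max() if len(r) else None)
E
```

```text
[738.34458523 206.37860276 280.136867  ] [-3.13998237e+00 -2.05049209e-04  3.60349138e-03] 24.9 [-0.79752666  0.16416984 -0.59438999]
256 287
w7 262 dark row 300 27 69
w7 270 dark row 295 29 69
w7 350 dark row 287 23 68
w7 360 dark row 286 28 68
  tab 165 242 284
  tab 190 240 281
  tab 215 235 278
w11 262 dark row 271 24 68
w11 270 dark row 270 24 68
w11 350 dark row 258 22 68
w11 360 dark row 259 24 68
  tab 165 239 280
  tab 190 235 277
  tab 215 232 275
```

After two weights the pointer is still just above the tab: row ≈280 extrapolated, against tab rows 235–277. One weight moves it about 24 rows, so a third should land mid-tab.

Emit:
move_arm(increments=[[-2,4.5,-1,0,0,0],[-4,9,-1,0,0,0],[-6,13.5,-1,0,0,0],[-8,18,0,0,0,0],[-10,22,2,0,0,0],[-12,26,4,0,0,0],[-14,30,6,0,0,0],[-16,34,8,0,0,0],[-18,38,10,0,0,0],[-20,42,12,0,0,0],[-22,45,14,0,0,0],[-23.8,47.2,16,0,0,-0.2],[-23.8,47.2,17.4,0,0,-0.2],[-23.8,47.2,17.4,0,0,-0.2],[-23.8,47.2,17.4,0,0,-0.2],[-23.8,47.2,17.4,0,0,-0.2],[-23.8,47.2,17.4,0,0,-0.2]])

```text
clock: 26.65
eef_pos: [504.1, -265.9, 105.4]
tool_rot: [-3.141, -0.002, 0.008]
force: [0.2, 0.3, -0.1]
width: 85.2
```

```bash
python3 - <<'E'
from h import *
st,im=snap('wrist','w12.png');print(st['eef_pos'],st['tool_rot'],st['clock'])
r=ring(st,im,(499.5,-268,21),21);print(r)
print(inc((r[0][3]-1,r[0][4]-.7,9)))
E
```

```text
[ 504.06325142 -265.94158588  105.44557572] [-3.14120336e+00 -2.11275103e-03  7.80433157e-03] 26.65
[array([ 500.5, -268. ,   27.5,  500.5, -268. ,   54.5,   54.5])]
[-0.45, 0.26, 9.63, -0.02, -0.1, 0.42]
```

Emit:
move_arm(increments=[[-0.35,0.1,3,0,0,0.4],[-0.35,0.1,6,0,0,0.4],[-0.35,0.1,8,0,0,0.4],[-0.35,0.1,8.5,0,0,0.4],[-0.35,0.1,8.5,0,0,0.4],[-0.35,0.1,8.5,0,0,0.4]])

```text
clock: 27.3
eef_pos: [500.1, -268.0, 20.4]
tool_rot: [-3.141, -0.002, -0.001]
force: [-0.3, 0.4, -0.4]
width: 85.0
```

Emit:
move_arm(increments=[[-0.05,0,0.5,0,0,0],[-0.05,0,1.1,0,0,0],[-0.05,0,1.1,0,0,0],[-0.05,0,1.1,0,0,0]])

```text
clock: 27.7
eef_pos: [498.6, -267.7, 8.3]
tool_rot: [-3.141, 0.0, -0.001]
force: [0.5, 0.4, -0.5]
width: 85.3
```

Emit:
move_arm(grip=-0.1, increments=[[0,0,0,0,0,0],[0,0,0,0,0,0],[0,0,0,0,0,0],[0,0,0,0,0,0],[0,0,0,0,0,0],[0,0,0,0,0,0],[0,0,0,0,0,0]])

```text
clock: 28.4
eef_pos: [498.9, -268.0, 9.0]
tool_rot: [-3.141, -0.001, -0.001]
force: [-1.5, 1.0, 5.9]
width: 52.5
```

```bash
python3 - <<'E'
from h import *
st,im=snap('wrist','w13.png');e=st['eef_pos'];print(e,st['tool_rot'],st['clock'],st['force'],st['width'])
h=cv2.cvtColor(im,cv2.COLOR_BGR2HSV)
n,l,s,c=cv2.connectedComponentsWithStats(((h[...,1]>=60)).astype(np.uint8)[280:350,280:365])
for i in range(1,n):
    if s[i][4]>100: print(s[i].tolist(),c[i].round(1).tolist(),(onz('wrist',280+c[i][0],280+c[i][1],15,st)-e).round(2))
E
```

```text
[ 498.94723836 -268.01106103    9.04907232] [-3.14123005e+00 -6.42909411e-04 -1.23842256e-03] 28.4 [-1.51634991  1.01233952  5.9241716 ] 52.549151849155386
[19, 11, 46, 33, 1157] [41.8, 27.1] [1.98 1.14 5.95]
```

Emit:
move_arm(increments=[[0,0,-1,0,0,0],[0,0,-3,0,0,0],[0,0,-7,0,0,0],[0,0,-12,0,0,0],[0,0,-17,0,0,0],[0,-2,-21,0,0,0],[0,-6,-23,0,0,0],[0,-11,-23,0,0,0],[0.5,-15.5,-23,0,0,0],[1,-20,-23,0,0,0],[1.5,-24.5,-23,0,0,0],[2,-29,-23,0,0,0],[2.2,-33.5,-23,0,0,0],[2.4,-38,-23,0,0,0],[2.6,-42,-23,0,0,0],[2.6,-45.5,-23,0,0,0],[2.6,-47.6,-23,0,0,0],[2.6,-47.6,-23,0,0,0],[2.6,-47.6,-23,0,0,0],[2.6,-47.6,-23,0,0,0]])

```text
clock: 30.45
eef_pos: [525.2, 206.2, 238.7]
tool_rot: [3.141, 0.0, -0.003]
force: [0.2, -0.3, -2.4]
width: 52.6
```

Emit:
move_arm(increments=[[0,0,1.5,0,0,0],[0,0,3,0,0,0],[0,0,3.8,0,0,0],[0,0,3.8,0,0,0],[0,0,3.8,0,0,0],[0,0,3.8,0,0,0]])

```text
clock: 31.05
eef_pos: [525.9, 208.0, 201.5]
tool_rot: [-3.14, -0.001, -0.002]
force: [0.1, -0.6, -2.2]
width: 52.2
```

Emit:
move_arm(increments=[[-0.1,-0.12,0,0,0,0],[-0.1,-0.12,0.3,0,0,0],[-0.1,-0.12,0.6,0,0,0],[-0.1,-0.12,0.8,0,0,0],[-0.1,-0.12,1,0,0,0],[-0.1,-0.12,1.2,0,0,0],[-0.1,-0.12,1.4,0,0,0],[-0.1,-0.12,1.6,0,0,0],[-0.1,-0.12,1.8,0,0,0],[-0.1,-0.12,1.8,0,0,0],[-0.1,-0.12,1.8,0,0,0]])

```text
clock: 32.15
eef_pos: [524.4, 209.2, 182.8]
tool_rot: [-3.141, -0.0, -0.001]
force: [2.1, -1.4, -1.4]
width: 52.5
```

```bash
python3 - <<'E'
from h import *
st,im=snap('wrist','w14.png');print(st['eef_pos'],st['force'],st['clock'])
u,v=map(int,proj('wrist',(526,209,190),st))
a=cv2.resize(im[v-50:v+50,u-60:u+60],None,fx=3.2,fy=3.2,interpolation=cv2.INTER_CUBIC)
w=cv2.imread('pics/c11.png');w=cv2.resize(w,(356,320));cv2.imwrite('pics/c14.png',np.hstack([cv2.resize(a,(384,320)),w]))
E
```

```text
[524.4226738  209.19057557 182.81062298] [ 2.08211809 -1.35397696 -1.393167  ] 32.15
```

View pics/c14.png

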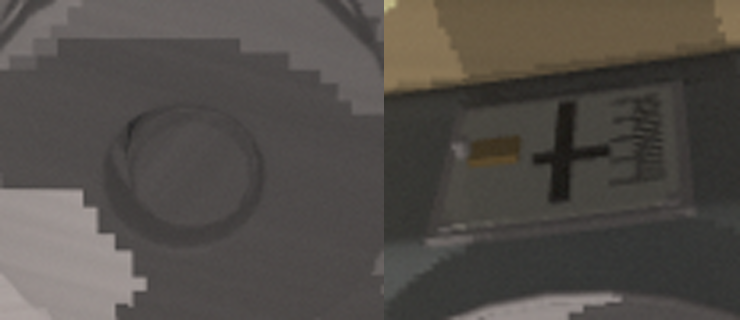

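The rod sits inside the hole, touching lightly at its upper right. The right half, taken after weight 2, shows the pointer just above the tab's upper edge. I'll ease the side force off and lower.

Emit:
move_arm(increments=[[0.06,0.04,0.1,0,0,0],[0.06,0.04,0.4,0,0,0],[0.06,0.04,0.7,0,0,0],[0.06,0.04,1,0,0,0],[0.06,0.04,1.3,0,0,0],[0.06,0.04,1.3,0,0,0],[0.06,0.04,1.3,0,0,0]])

```text
clock: 32.9
eef_pos: [524.7, 208.9, 169.7]
tool_rot: [-3.141, 0.0, -0.001]
force: [-0.3, -0.4, -0.2]
width: 52.4
```

Emit:
move_arm(increments=[[0,0,0.3,0,0,0],[0,0,0.6,0,0,0],[0,0,0.6,0,0,0],[0,0,0.6,0,0,0],[0,0,0.6,0,0,0]])

```text
clock: 33.4
eef_pos: [524.9, 208.9, 163.9]
tool_rot: [-3.141, -0.0, -0.001]
force: [-1.2, 0.6, 0.2]
width: 52.8
```

Emit:
move_arm(grip=1, increments=[[0,0,0,0,0,0],[0,0,0,0,0,0],[0,0,0,0,0,0],[0,0,0,0,0,0],[0,0,0,0,0,0],[0,0,0,0,0,0]])

```text
clock: 34.0
eef_pos: [524.9, 208.9, 163.8]
tool_rot: [-3.141, -0.0, -0.001]
force: [0.0, -0.4, 0.8]
width: 85.3
```

Emit:
move_arm(increments=[[0,0,-1,0,0,0],[0,0,-3,0,0,0],[0,0,-6,0,0,0],[2,0,-9,0,0,0],[6,0,-11.5,0,0,0],[11,0,-11.5,0,0,0],[16,0,-11.5,0,0,0],[21,0.4,-11.5,0,0,0],[21.5,0.4,-11.5,0,0,0],[21.5,0.4,-11.5,0,0,0],[21.5,0.4,-11.5,0,0,0],[21.5,0.4,-11.5,0,0,0]])

```text
clock: 35.2
eef_pos: [738.6, 205.4, 280.1]
tool_rot: [-3.14, -0.0, 0.0]
force: [0.7, 0.5, 0.7]
width: 85.8
```

```bash
python3 - <<'E'
from h import *
st,im=snap('wrist','w15.png');print(st['eef_pos'],st['tool_rot'],st['clock'],st['force'])
u,v=map(int,proj('wrist',(604,225,60),st));x0,y0=u-50,v-45
k=cv2.resize(im[y0:v+45,x0:u+50],None,fx=6,fy=6,interpolation=cv2.INTER_CUBIC);cv2.imwrite('pics/c15.png',k)
s,b=snap('side','s15.png');q=cv2.resize(b[200:340,190:320],(195,210))
k[-210:,-195:]=q;cv2.imwrite('pics/c15b.png',k)
E
```

```text
[738.57904484 205.36533447 280.13769916] [-3.14001296e+00 -2.04443468e-04  2.21709786e-04] 35.2 [0.71285864 0.49075713 0.67210449]
```

View pics/c15b.png

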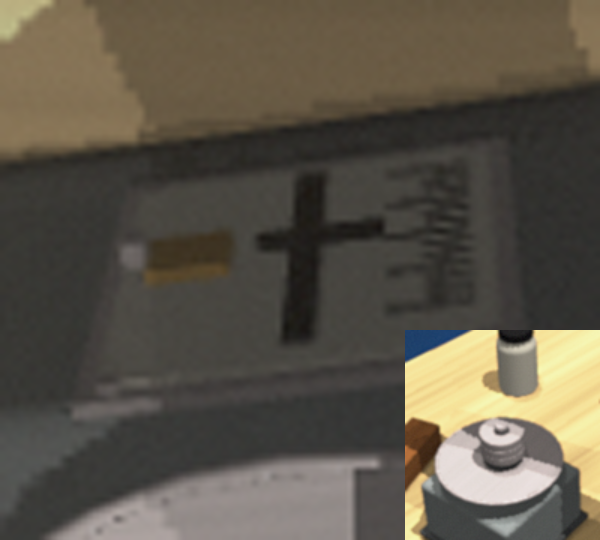

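The pointer tip is at (258,242), extrapolating to about row 249 beside the tab (front face 237–268, top strip to 280). The inset shows three rings stacked on the rod. I'll take one steeper view to rule out parallax, measured numerically.

Emit:
move_arm(increments=[[-3,0,0,0,0,0],[-6,0,0,0,0,0],[-6,0,0,0,0,0],[-6,0,0,0,0,0],[-6,0,0,0,0,0],[-6,0,0,0,0,0]])

```text
clock: 35.9
eef_pos: [680.8, 204.4, 278.9]
tool_rot: [-3.141, -0.001, -0.002]
force: [0.3, -0.5, -0.9]
width: 85.4
```

```bash
cat > m.py <<'E'
from h import *
def meas(f,st,ys_p=(232,228,214,211),ys_t=(253,249,244),off=76,yaw=.15):
    im=cv2.imread(f);n=np.array([np.cos(yaw),np.sin(yaw),0]);t=np.array([-n[1],n[0],0])
    c=np.array([528,213,0])+off*n
    zs=np.arange(25,85,.25)
    def col(y):  # sample image along vertical line on face plane
        p=c+t*((y-c[1])/t[1])
        uv=np.array([proj('wrist',p+[0,0,z],st) for z in zs],np.float32)
        return cv2.remap(im,uv[:,0].reshape(-1,1),uv[:,1].reshape(-1,1),cv2.INTER_CUBIC)
    P=[]
    for y in ys_p:
        g=cv2.cvtColor(col(y),cv2.COLOR_BGR2GRAY)[:,0].astype(float);w=np.clip(np.median(g)-20-g,0,None);w[abs(zs-zs[g.argmin()])>5]=0
        P.append(round((w*zs).sum()/max(w.sum(),1e-9),1))
    T=[]
    for y in ys_t:
        h=cv2.cvtColor(col(y),cv2.COLOR_BGR2HSV);m=h[:,0,1]>90;bright=m&(h[:,0,2]>h[m,0,2].mean()*1.05) if m.any() else m
        T.append((zs[m].min(),zs[m].max(),zs[bright].min() if bright.any() else None) if m.any() else None)
    print(f,'pointer z',P,'tab lo,hi,strip',T)
S={'w2':([740.518,204.522,281.524],[3.137173,.00094,-.008275]),'w7':([738.093,205.672,280.661],[-3.139924,-.00019,.00183]),
'w11':([738.345,206.379,280.137],[-3.139982,-.000205,.0036]),'w15':([738.579,205.365,280.138],[-3.140013,-.000204,.00022])}
for k,(e,r) in S.items(): meas(f'pics/{k}.png',{'eef_pos':np.array(e),'tool_rot':r})
st,im=snap('wrist','w16.png');print(st['eef_pos'],st['clock']);meas('pics/w16.png',st)
E
python3 m.py
```

```text
pics/w2.png pointer z [np.float64(72.4), np.float64(0.0), np.float64(72.1), np.float64(74.3)] tab lo,hi,strip [(np.float64(37.5), np.float64(55.0), np.float64(49.25)), (np.float64(37.25), np.float64(55.0), np.float64(49.5)), (np.float64(37.5), np.float64(54.75), np.float64(49.25))]Traceback (most recent call last):
  File "m.py", line 21, in <module>
    for k,(e,r) in S.items(): meas(f'pics/{k}.png',{'eef_pos':np.array(e),'tool_rot':r})
                              ~~~~^^^^^^^^^^^^^^^^^^^^^^^^^^^^^^^^^^^^^^^^^^^^^^^^^^^^^^
  File "m.py", line 16, in meas
    h=cv2.cvtColor(col(y),cv2.COLOR_BGR2HSV);m=h[:,0,1]>90;bright=m&(h[:,0,2]>h[m,0,2].mean()*1.05) if m.any() else m
                   ~~~^^^
  File "m.py", line 8, in col
    uv=np.array([proj('wrist',p+[0,0,z],st) for z in zs],np.float32)
                 ~~~~^^^^^^^^^^^^^^^^^^^^^^
  File "h.py", line 18, in proj
    c=eyes.calibration(name)
ValueError: time passes only in moves, steps and waits
```

```bash
sed -i 's/^def ray/import functools\ncal=functools.lru_cache(None)(eyes.calibration)\ndef ray/; s/c=eyes.calibration(name)/c=cal(name)/' h.py; python3 m.py
```

```text
pics/w2.png pointer z [np.float64(72.4), np.float64(0.0), np.float64(72.1), np.float64(74.3)] tab lo,hi,strip [(np.float64(37.5), np.float64(55.0), np.float64(49.25)), (np.float64(37.25), np.float64(55.0), np.float64(49.5)), (np.float64(37.5), np.float64(54.75), np.float64(49.25))]
pics/w7.png pointer z [np.float64(64.0), np.float64(0.0), np.float64(63.5), np.float64(64.2)] tab lo,hi,strip [(np.float64(37.5), np.float64(55.0), np.float64(49.0)), (np.float64(37.5), np.float64(55.25), np.float64(49.5)), (np.float64(36.5), np.float64(54.75), np.float64(49.0))]
pics/w11.png pointer z [np.float64(54.6), np.float64(0.0), np.float64(54.1), np.float64(54.8)] tab lo,hi,strip [(np.float64(37.5), np.float64(54.75), np.float64(49.75)), (np.float64(36.75), np.float64(55.0), np.float64(48.75)), (np.float64(37.75), np.float64(54.75), np.float64(49.5))]
pics/w15.png pointer z [np.float64(43.0), np.float64(0.0), np.float64(42.9), np.float64(44.1)] tab lo,hi,strip [(np.float64(37.5), np.float64(55.0), np.float64(49.5)), (np.float64(37.25), np.float64(54.75), np.float64(49.25)), (np.float64(36.75), np.float64(55.0), np.float64(49.25))]
[680.84688973 204.36769072 278.93969166] 35.9
pics/w16.png pointer z [np.float64(38.4), np.float64(0.0), np.float64(38.1), np.float64(39.6)] tab lo,hi,strip [(np.float64(33.0), np.float64(52.25), np.float64(44.5)), (np.float64(32.75), np.float64(51.5), np.float64(45.0)), (np.float64(32.5), np.float64(52.25), np.float64(44.5))]
```

The pointer and the tab's front edge shift equally between the two views (−4.6 mm each), so they stand out from the face by the same amount. The pointer reads 43.0 mm and the tab front spans 37.2–49.3 mm, so the pointer is at mid-tab. Handing in.

```bash
python3 -c "
from cell import ctrl
print(ctrl.finish_job())"
```

```text
the job is handed in; nothing more can be done
None
```

I threaded three make-weights over the scale's rod one at a time and handed the job in at about 36 s. The pointer came to rest level with the brass tab.

- **Placing:** Each weight was lowered until the foot or the ring below carried it, then released with under about 0.6 N of push. The fourth weight stayed on the board, and I kept clear of the green look-alikes and the other things on the bench.
- **Pointer:** After two weights it was still just above the tab. After three it read 43.0 mm, and the tab's front face spans about 37.2 to 49.3 mm (uncorrected heights on the face), so it sits mid-tab. A second view at a steeper angle gave the same relation, so this is not parallax.
- **Pan:** It sank about 30 mm in all, by camera measurement, well short of the 45 mm limit.
- **Readings that disagreed:**
  - The gripper read 52.5 to 54 mm on the 56 mm weights.
  - The wrist force reached about 10 N while I gripped the first weight. The fingertips probably touched the board, so I gripped the other two about 2 mm higher, where it read about 6 N.
  - My absolute heights for the pan were up to about 5 mm off. I relied on force readings and relative measurements instead.
- **Not checked:** I took no final overview picture of the whole bench.

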